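Open the square jar in the bench brace

TASK

Take the only square jar out of the stock crate by its cap, keep it upright, and stand it (not drop it) all the way down in the square brace on the counter, cap still on. The brace stops the jar from turning: unscrew the tight cap anticlockwise until its threads let go, lift it straight off and finish still gripping the cap level, a couple of centimetres clear above the open jar, with the jar still fully down in the brace. Leave the other containers standing where they are.

Things in the scene. Friction and masses are not known exactly. Their poses are not given: they have to be found in the camera images.
- jar: the square white stoneware jar, about 0.33 kg, in the crate among round containers: body 64 mm square (x and y axes square to its sides), 90 mm high, then a round neck 52 mm across its thread lugs, rim 118 mm above the underside; 126 mm high with its cap. Origin: centre of the underside, z up. The tight cap holds firmly enough to carry the jar by it
- cap: its round aluminium cap, 60 mm wide, 28 high, 50 g. Origin: centre of its lower edge, 98 mm above the jar's underside; z up. Flat 3-lug thread, no rise in turning; a 20 N springy seal makes it tight (about 0.4 Nm: grip 20 N or more). Anticlockwise from above it frees 44-50 deg round on the jar, stop at 86 or more: turn 70-75 in all for play in the brace. Then lift; edge clears the rim after 20 mm
- brace: jar brace, a dark steel square well fixed to the counter on a 130 x 110 mm foot: inside 68 mm square (x and y axes square to its walls), floor 6 mm above the counter, walls to 34 mm, flared lips to 48 mm, about 90 mm wide at the top. The jar fits in any of four quarter turns, with about 4 degrees of play each way. Origin: centre of the foot's underside, z up
- crate: the open grey stock crate, fixed on the counter, 250 x 350 mm (x, y), 60 mm high, floor and walls 5 mm. Origin: centre of its underside. Five containers stand in it about 105 mm apart.
- jar_round_a: round white stoneware jar with the same aluminium cap, 68 mm across, 126 mm high, loose in the crate; bystander. Origin: centre of the underside
- jar_round_b: another such round jar, 68 mm across, 126 mm high, loose in the crate; bystander. Origin: centre of the underside
- tin: round steel tin, 70 mm across, 97 mm high, loose in the crate; bystander. Origin: centre of the underside
- shaker: small round clear shaker, 54 mm across, 110 mm high, loose in the crate; bystander. Origin: centre of the underside
- jug: dark blue measuring jug, 100 mm across plus a handle, 85 mm high, on the counter; bystander. Origin: centre of the underside
- cups_a: stack of clear cups, 68 mm across, 160 mm high, on the counter; bystander. Origin: centre of the underside
- cups_b: stack of clear cups, 68 mm across, 142 mm high, on the counter; bystander. Origin: centre of the underside
- dish: white octagonal dish of vanilla pods, 144 mm across, 30 mm high, on the counter; bystander. Origin: centre of the underside
Not all that is in view belongs to the job. Leave any green look-alike of the cap alone.

How it is judged (in metres and radians):
On the way, in this order (a step that is already met when the one before it is completed fails the run):
1. the square jar stands fully down in the brace with its cap still on (z of jar in the frame of brace below 0.01 m and horizontal distance between jar and brace below 0.008 m and angle between jar's own z axis and vertical below 0.06 rad and z of cap in the frame of jar below 0.103 m), for 0.2 s.
2. the cap comes off its threads while the jar stands fully down in the brace (z of jar in the frame of brace below 0.01 m and horizontal distance between jar and brace below 0.008 m and angle between jar's own z axis and vertical below 0.06 rad and z of cap in the frame of jar above 0.112 m), for 0.1 s.
At the end, for the whole second after the job is handed in: The fingers hold the cap still, level within 0.2 rad, within 30 mm of the jar's axis, its lower edge 3 to 60 mm above the rim, not touching the jar; the jar is upright, at rest, within 4 mm of the brace's floor and 8 mm of its axis (z of jar in the frame of brace below 0.01 m and horizontal distance between jar and brace below 0.008 m and angle between jar's own z axis and vertical below 0.06 rad and z of cap in the frame of jar between 0.121 and 0.178 m and horizontal distance between cap and jar below 0.03 m and angle between cap's own z axis and vertical below 0.2 rad and contact force between cap and the fingers above 1 N and contact force between cap and jar below 0.1 N and linear speed of each of cap, jar below 0.03 m/s); the arm keeps its last pose, push and grip.
It fails at once if the square jar is tipped by more than 0.5 rad (angle between jar's own z axis and vertical above 0.5 rad).
It fails at once if the square jar is dropped into the brace (faster than 0.5 m/s) (horizontal distance between jar and brace below 0.05 m and z of jar in the frame of brace below 0.06 m and linear speed of jar above 0.5 m/s).
It fails at once if another container is moved by more than 40 mm or tipped (distance of any of jar_round_a, jar_round_b, tin, shaker, jug, cups_a, cups_b, dish from where it was at the start of the episode above 0.04 m or angle between any of jar_round_a, jar_round_b, tin, shaker, jug, cups_a, cups_b, dish's own z axis and vertical above 0.5 rad).
It also fails if it takes over 51 s, if anything falls off the work surface, if the arm or the gripper's body presses on something with over 40 N, if the wrist force passes 120 N, or if a joint passes its speed limit or range.

ROBOT

A 6-joint arm with a two-finger parallel gripper is mounted at the origin on the work surface. World frame = base frame: x ahead of the robot, y to its left, z up, the work surface at z = 0. Lengths are in m, angles in degrees, forces in N, time in s.
With the tool pointing down it reaches from about 0.4 to 0.825 m from the base axis. Payload 7 kg.
Tool frame: the origin (TCP) lies at the very end of the fingers, on their centre line; the grasp point (between the pads) lies 19 mm behind it; z points along the fingers, y is the line along which they close (so a half turn about z gives the same grasp; the last joint's range is limited). The gripper opens to 88 mm and grips with 3 to 60 N. Pads are 19 mm wide; open, the fingers measure 130 mm over their backs; the gripper's body (78 mm by 193 mm) begins 47 mm behind the grasp point.
Start: joints at [84.402, 20.546, 0.682, 0, -70.136, -16.507], TCP at [0.254, 0.625, 0.227] pointing down, gripper open.
Joint ranges: [-176.03, 176.03], [-82.01, 121.73], [-58.28, 71.71], [-173.87, 95.51], [-174.79, -0.11], [-173.66, 173.66]. Speed limits (degrees/s): [136.94, 136.94, 172.46, 180, 180, 180].

INTERFACE

Orientations are given as [roll, pitch, yaw] about the fixed x, y, z axes, in that order (R = Rz(yaw) Ry(pitch) Rx(roll)).
In Python, from plant import r gives the robot as it stands. The module is installed in compiled form; this text tells all that it offers.
- The arm moves only by the tool jog_arm, never from a script. Its arguments are lists of equal length, an entry for each row: "travel": the shift along the tool's x, y, z each as a share of 50 cm, from -1 to 1, a list of three; "dr": the turn, a rotation vector about the tool's x, y, z each as a share of 360 degrees, from -1 to 1, a list of three; "claw": the opening, from 0 (shut) to 1 (fully open). A call has exactly 10 rows; each row is the pose to reach, as a shift and turn from the pose commanded when the call began, along the tool's axes at that moment, turning the shorter way round; what a row does not reach only later rows make up. A row lasts 1/8 s, in which the tool goes at most 62.5 mm and 10.7 degrees, less where a joint would pass 70% of its speed; a pose out of reach is approached as far as the arm can. A call with a number of a shift or a turn outside -1 to 1 is refused whole. A call with a gripper value outside its range is refused whole. The fingers move at their own pace and stop on an object; "newtons" is the grip in N (left out, the last holds). Time passes only in rows, so rows that repeat a pose let the fingers close, or fill a call up. It gives the time, the measured TCP pose, the force, the opening and the grip force at its end, in the units of the state.
- r.get_state(): the state, without advancing time (a new reading comes with each control period).
- r.capture(name): name is "scene" or "side" or "wrist"; returns a dict with "pixels" (400x640x3 uint8, red, green, blue), "range_z" (400x640 float32, m along the optical axis (not along the pixel's ray), 0 where there is no reading), "fx", "fy", "cx", "cy" (pixels), "dist_coeffs" ([k1, k2, p1, p2, k3] as OpenCV has them; the pictures are not rectified), "position" and "attitude" of the camera in the world; the wrist camera has in their place "hand_eye" (4x4, takes a point from camera to tool coordinates, whose origin is the TCP and whose axes are the flange's). Camera axes: x right, y up, looking along -z (the intrinsics and any distortion apply to the point x, -y, -z); pixel columns grow to the right and rows downward; lengths in m; the calibration is good to about 2 mm. A picture is of the moment at which its call begins: read the wrist's pose just before it.
- r.close_job(): hands the job in; it is judged then, once.
Trained networks look in the newest picture that a camera, given by its name, has taken for a name from the list of things; names that differ only in an ending like _2 or _b are one class to them, and where a whole thing is asked for, a point or a joint stands for the part that bears it (a point fixed in the world has none). Each returns a list of dicts, best first, with "conf" (0 to 1); they miss things now and then, are a little off and sometimes report something else, mostly with a low value. They report only what shows in the picture. A call takes as long as a camera call. They do not tell look-alikes from the thing itself.
- r.boxes_of(name, camera): "extent" ([left, top, right, bottom] in pixels, round what is visible of it).
- r.regions_of(name, camera): "pixels" (400x640 bool, what is visible of it) and "extent" ([left, top, right, bottom] in pixels, round what is visible of it).
- r.tip_of(name, camera): "at" ([column, row] in pixels: a listed point, or the origin of a listed thing).
The state is a dict: "time_s": time; "joints": joint angles; "qd": joint speeds; "joint_torque": joint torques, N m; "tcp_pos": TCP position; "eef_rot": TCP orientation; "contact_force": force on the tool from outside, world axes, zero at the start; "moment": the same for the moment, N m; "gripper_width": finger opening in m; "gripper_force": force on a finger pad.
Only numpy, scipy, OpenCV 4.12 (cv2) and the standard library are available. Lean on these libraries where they do the work, as an engineer would, in place of code of your own. Each camera call takes 0.05 s, during which the arm holds its last target. There are 200 camera calls.

## Working session

There is one attempt and no reset: what is moved stays moved. The work goes in short steps, Python scripts to look and compute and a tool call to move; the robot and the scene stay as the last step left them, time stands still between calls to the robot, and variables do not carry over. Pictures are saved under pics/ and viewed, at most 10 in all, crops included, and the job is handed in when it is done.

Besides the shell and the picture viewer there is one more tool, called after "Call:" in YAML: its name, and indented under it one key for each argument. jog_arm: Moves the arm, as the interface text tells. Its arguments: {"type":"object","properties":{"travel":{"type":"array"},"dr":{"type":"array"},"claw":{"type":"array"},"newtons":{"type":"number"}},"required":["travel","dr","claw"]}

```bash
mkdir -p pics; cat > h.py <<'E'
import numpy as np, cv2
from scipy.spatial.transform import Rotation as R
from plant import r
def cap(n):
    s=r.get_state(); c=r.capture(n)
    if n=="wrist":
        T=np.eye(4); T[:3,:3]=R.from_euler('xyz',s['eef_rot'],degrees=True).as_matrix(); T[:3,3]=s['tcp_pos']
        c['T']=T@np.array(c['hand_eye'])
    else:
        a=np.array(c['attitude']); T=np.eye(4)
        T[:3,:3]=a if a.shape==(3,3) else (R.from_euler('xyz',a,degrees=True).as_matrix() if a.size==3 else R.from_quat(a).as_matrix())
        T[:3,3]=c['position']; c['T']=T
    c['K']=np.array([[c['fx'],0,c['cx']],[0,c['fy'],c['cy']],[0,0,1.]])
    return c
def cloud(c):
    h,w=c['range_z'].shape
    g=np.stack(np.meshgrid(np.arange(w),np.arange(h)),-1).reshape(-1,1,2).astype(np.float64)
    u=cv2.undistortPoints(g,c['K'],np.array(c['dist_coeffs'],float)).reshape(h,w,2)
    d=c['range_z']; P=np.stack([u[...,0]*d,-u[...,1]*d,-d],-1)
    W=P@c['T'][:3,:3].T+c['T'][:3,3]; W[d==0]=np.nan
    return W
def save(c,n): cv2.imwrite('pics/'+n,cv2.cvtColor(c['pixels'],cv2.COLOR_RGB2BGR))
E
python3 - <<'E'
from h import *
s=r.get_state();print(s)
for n in ("scene","side"):
    c=cap(n);save(c,n+'0.png');print(n,c['position'],c['attitude'])
    W=cloud(c);np.save(n+'.npy',W)
    for t in ("jar","cap","brace","crate","jar_round_a","tin","shaker","jug","cups_a","dish"):
        for d in r.regions_of(t,n)[:3]:
            p=W[d['pixels']];p=p[~np.isnan(p[:,0])]
            if len(p): 
                hi=p[p[:,2]>np.percentile(p[:,2],97)-.006]
                print(t,round(d['conf'],2),np.round(d['extent']),np.round(hi.mean(0),3),len(p))
E
```

```text
{'time_s': 0.0, 'joints': array([ 8.44005834e+01,  2.05908975e+01,  6.33682484e-01, -2.02549152e-02,
       -7.01348381e+01, -1.65041105e+01]), 'qd': array([ 0.02657646,  0.03283707,  0.06332925, -0.04523646,  0.07350927,
        0.03517304]), 'joint_torque': array([ 1.87458012e-03, -5.82719529e+01,  2.93049413e+01,  6.99699953e+00,
        7.22914396e-03, -1.47234255e-04]), 'tcp_pos': array([0.25386077, 0.62491972, 0.22562763]), 'eef_rot': array([ 1.79906330e+02, -7.89698282e-03, -2.21104187e+01]), 'contact_force': array([ 0.08585955, -0.3460453 ,  0.40745642]), 'moment': array([0.00215967, 0.0257815 , 0.01132271]), 'gripper_force': 0.0, 'gripper_width': 0.08720418266881635}
scene [ 1.48673654 -0.27332614  0.83528365] [51.90872923 -0.12984695 77.61588111]
jar 0.65 [367. 176. 398. 225.] [0.598 0.103 0.131] 948
jar 0.61 [360. 174. 384. 202.] [0.51  0.089 0.094] 374
jar 0.47 [165. 235. 220. 276.] [ 0.651 -0.43   0.03 ] 1564
cap 0.94 [321. 208. 342. 225.] [ 0.568 -0.038  0.028] 354
cap 0.9 [361. 160. 384. 176.] [0.494 0.102 0.13 ] 300
cap 0.75 [309. 176. 328. 196.] [ 0.411 -0.042  0.027
[... 1221 characters left out ...]
 165. 286. 196.] [0.482 0.082 0.095] 432
crate 0.82 [236. 109. 337. 208.] [0.526 0.158 0.059] 3558
crate 0.51 [370. 288. 429. 343.] [ 0.645 -0.432  0.029] 2209
jar_round_a 0.93 [257. 127. 280. 168.] [0.482 0.204 0.132] 543
jar_round_a 0.56 [276. 229. 337. 279.] [ 0.488 -0.168  0.046] 1778
tin 0.8 [277. 113. 299. 140.] [0.587 0.303 0.103] 426
shaker 0.68 [288. 125. 303. 161.] [0.586 0.206 0.116] 396
jug 0.79 [376. 200. 426. 245.] [ 0.746 -0.18   0.084] 1507
cups_a 0.8 [300. 319. 330. 367.] [ 0.415 -0.437  0.14 ] 1133
cups_a 0.59 [375. 144. 399. 191.] [ 0.79  -0.017  0.158] 922
cups_a 0.58 [255. 128. 278. 168.] [0.483 0.205 0.132] 575
dish 0.69 [370. 292. 428. 343.] [ 0.645 -0.432  0.029] 2202
```

```bash
python3 - <<'E'
import cv2,numpy as np
a=cv2.imread('pics/scene0.png')[140:245,330:490];b=cv2.imread('pics/side0.png')[105:285,215:345]
a=cv2.resize(a,None,fx=2.8,fy=2.8,interpolation=3);b=cv2.resize(b,None,fx=2.6,fy=2.6,interpolation=3)
o=np.zeros((470,800,3),np.uint8);o[:a.shape[0],:a.shape[1]]=a;o[:b.shape[0],450:450+b.shape[1]]=b;cv2.imwrite('pics/crop0.png',o)
E
```

```text
(no output)
```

View pics/crop0.png

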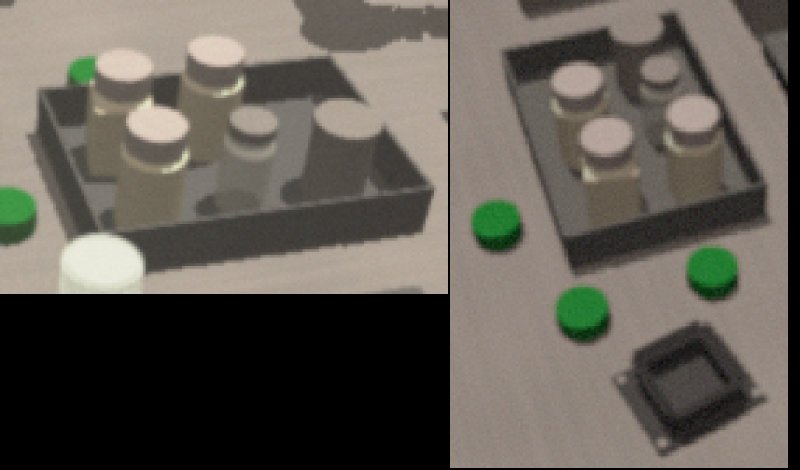

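View pics/scene0.png

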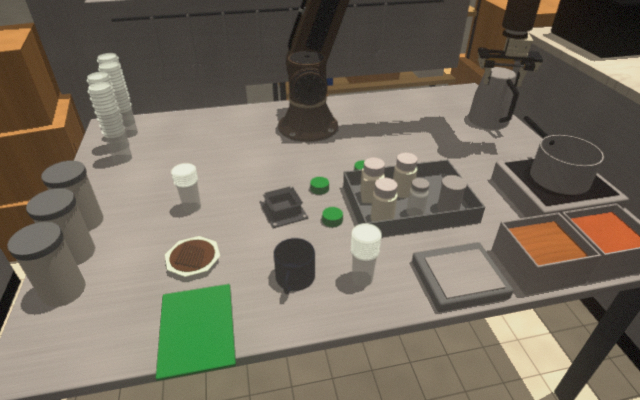

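The candidates are three white capped jars. In the side image they are near (275,165), (268,148) and (305,160 in the back right). Only the one at side (275,165) / scene (373,180) has a flat square shoulder with corners, so it is the square jar, at about (0.49, 0.10). The round-shouldered ones are bystanders, and the green discs are look-alikes. I'm moving over it for a close confirmation.

Call:
jog_arm:
  travel:
    - [0.083, 0.079, -0.1]
    - [0.166, 0.158, -0.19]
    - [0.25, 0.238, -0.2]
    - [0.333, 0.317, -0.2]
    - [0.416, 0.397, -0.2]
    - [0.5, 0.476, -0.2]
    - [0.582, 0.556, -0.2]
    - [0.666, 0.635, -0.2]
    - [0.75, 0.714, -0.2]
    - [0.8, 0.78, -0.2]
  dr:
    - [0, 0, 0]
    - [0, 0, 0]
    - [0, 0, 0]
    - [0, 0, 0]
    - [0, 0, 0]
    - [0, 0, 0]
    - [0, 0, 0]
    - [0, 0, 0]
    - [0, 0, 0]
    - [0, 0, 0]
  claw: [1, 1, 1, 1, 1, 1, 1, 1, 1, 1]

```text
time_s: 2.35
tcp_pos: [0.4784, 0.1114, 0.3267]
eef_rot: [-180.0, -0.0, -22.2]
contact_force: [0.1, 1.5, -1.2]
gripper_width: 0.0873
gripper_force: 0.0
```

```bash
python3 - <<'E'
from h import *
s=r.get_state();print(s['time_s'],s['tcp_pos'],s['eef_rot'],s['joints'])
c=cap("wrist");save(c,'w1.png');print(np.round(c['hand_eye'],3))
W=cloud(c);np.save('w1.npy',W)
for t in ("jar","cap","brace"):
    for d in r.regions_of(t,"wrist")[:4]:
        p=W[d['pixels']];p=p[~np.isnan(p[:,0])]
        if len(p): 
            hi=p[p[:,2]>np.percentile(p[:,2],97)-.006]
            print(t,round(d['conf'],2),np.round(d['extent']),np.round(hi.mean(0),4),len(p))
E
```

```text
2.35 [0.47844011 0.11138292 0.32674927] [-1.79984438e+02 -1.93014515e-02 -2.21697610e+01] [ 3.60943496e+01 -1.49388467e-01 -1.20543160e+01  8.41145075e-03
 -7.80716847e+01  3.17341552e+01]
[[ 0.     0.966  0.259  0.068]
 [ 1.     0.    -0.    -0.   ]
 [-0.     0.259 -0.966 -0.159]
 [ 0.     0.     0.     1.   ]]
jar 0.86 [299. 142. 349. 194.] [0.5051 0.0981 0.095 ] 471
cap 0.87 [368.  60. 409. 105.] [ 0.5632 -0.0363  0.0283] 1354
cap 0.65 [327. 221. 361. 250.] [0.3489 0.1192 0.0285] 873
cap 0.62 [302. 146. 350. 197.] [0.4884 0.1043 0.1315] 1733
cap 0.62 [400. 154. 442. 190.] [ 0.4079 -0.0405  0.0284] 1139
brace 0.81 [429.  42. 527. 148.] [ 0.4892 -0.1709  0.0458] 6116
```

View pics/w1.png

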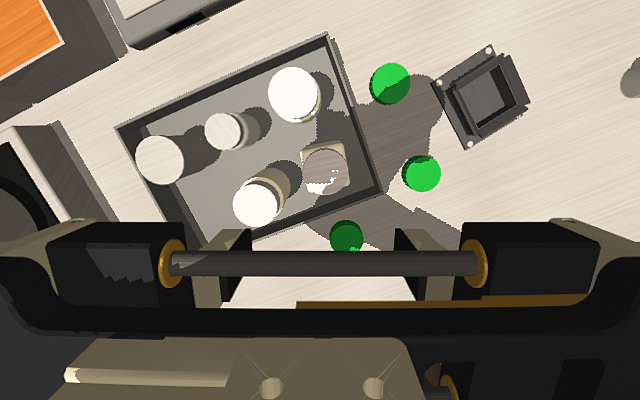

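The wrist view confirms it: the cap at (325,170) sits on a square shoulder with corners, the other caps sit on round bodies, and the brace is at (480,95). Next I measure the yaw of the jar and the brace.

```bash
python3 - <<'E'
from h import *
W=np.load('w1.npy').reshape(-1,3);S=np.load('side.npy').reshape(-1,3);C=np.load('scene.npy').reshape(-1,3)
def fit(P,half,name,free=False):
    # oriented square: yaw/centre by minAreaRect and by side-support search
    P=P[:,:2].astype(np.float32);print(name,len(P),cv2.minAreaRect(P))
for nm,Q in (('w',W),('s',S),('c',C)):
    q=Q[(np.hypot(Q[:,0]-.49,Q[:,1]-.103)<.05)]
    if len(q)==0: continue
    top=q[(q[:,2]>.126)];print(nm,'cap',len(top),cv2.minEnclosingCircle(top[:,:2].astype(np.float32)) if len(top) else 0, np.median(top[:,2]))
    sh=q[(q[:,2]>.088)&(q[:,2]<.100)];fit(sh,.032,nm+' shoulder')
    # side-faces: normals histogram handled by rect of body points
    bd=q[(q[:,2]>.07)&(q[:,2]<.100)];fit(bd,.032,nm+' body')
    b=Q[(np.hypot(Q[:,0]-.489,Q[:,1]+.17)<.075)]
    lip=b[(b[:,2]>.043)&(b[:,2]<.055)];fit(lip,.045,nm+' lip')
    ft=b[(b[:,2]>.036)];fit(ft,.034,nm+' walls')
E
```

```text
w cap 45576 ((0.4900091290473938, 0.10297397524118423), 0.050068844109773636) 0.43205264826327716
w shoulder 364 ((0.4879409372806549, 0.10446087270975113), (0.06393587589263916, 0.06370479613542557), 78.74679565429688)
w body 394 ((0.4879395365715027, 0.1044502854347229), (0.06392597407102585, 0.06376374512910843), 78.81565856933594)
w lip 1108 ((0.48750799894332886, -0.16935425996780396), (0.09789491444826126, 0.09772898256778717), 10.984346389770508)
w walls 2022 ((0.48750799894332886, -0.16935425996780396), (0.09789491444826126, 0.09772898256778717), 10.984346389770508)
s cap 239 ((0.48898571729660034, 0.10326851159334183), 0.03198200464248657) 0.13171383512851764
s shoulder 122 ((0.48641183972358704, 0.09400223195552826), (0.047630589455366135, 0.061455756425857544), 82.19937896728516)
s body 208 ((0.4856458902359009, 0.09494088590145111), (0.04899103194475174, 0.06092388555407524), 79.41947174072266)
s lip 273 ((0.48638099431991577, -0.16965016722679138), (0.09666752815246582, 0.09962020069360733), 10.2452392578125)
s walls 487 ((0.48638099431991577, -0.16965016722679138), (0.09666752815246582, 0.09962020069360733), 10.2452392578125)
c cap 209 ((0.490294486284256, 0.10311704128980637), 0.03187675401568413) 0.13039677111843695
c shoulder 110 ((0.4996287524700165, 0.0951489806175232), (0.07154816389083862, 0.054828476160764694), 57.34009552001953)
c body 187 ((0.4978349506855011, 0.09885586053133011), (0.0661000981926918, 0.06249517574906349), 69.95950317382812)
c lip 179 ((0.4917033314704895, -0.16914542019367218), (0.09972501546144485, 0.09665685147047043), 11.041476249694824)
c walls 342 ((0.4917033314704895, -0.16914542019367218), (0.09972501546144485, 0.09665685147047043), 11.041476249694824)
```

```bash
python3 - <<'E'
from h import *
W=np.load('w1.npy');im=cv2.imread('pics/w1.png')
q=W.reshape(-1,3);q=q[np.hypot(q[:,0]-.489,q[:,1]+.17)<.09]
# top-down height map 0.5mm/px, x up, y left
o=np.zeros((360,360),np.uint8)
for x,y,z in q: 
    cv2.circle(o,(int((-.17+.09-y)/.0005),int((.489+.09-x)/.0005)),1,int(np.clip(z*4500+40,0,255)),-1)
cr=cv2.resize(im[30:160,415:545],(400,400),interpolation=3)
cv2.imwrite('pics/b.png',np.hstack([cr,cv2.cvtColor(cv2.resize(o,(400,400)),8)]))
E
```

```text
(no output)
```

View pics/b.png

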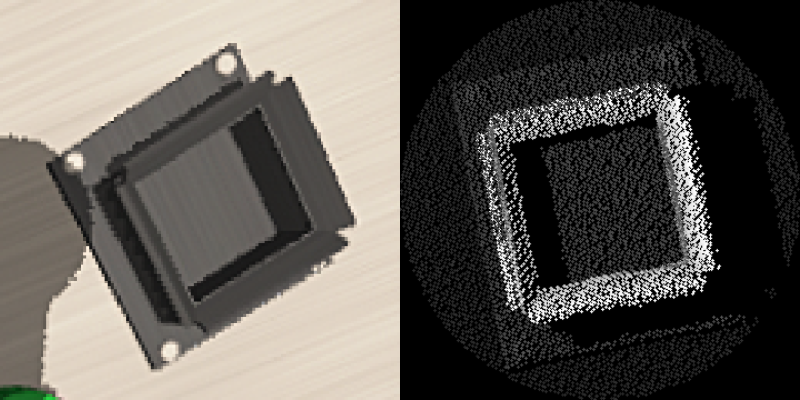

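Call:
jog_arm:
  travel:
    - [0.025, 0.007, 0.05]
    - [0.025, 0.007, 0.12]
    - [0.025, 0.007, 0.2]
    - [0.025, 0.007, 0.27]
    - [0.025, 0.007, 0.32]
    - [0.025, 0.007, 0.37]
    - [0.025, 0.007, 0.41]
    - [0.025, 0.007, 0.445]
    - [0.025, 0.007, 0.445]
    - [0.025, 0.007, 0.445]
  dr:
    - [0, 0, 0.03]
    - [0, 0, 0.055]
    - [0, 0, 0.063]
    - [0, 0, 0.063]
    - [0, 0, 0.063]
    - [0, 0, 0.063]
    - [0, 0, 0.063]
    - [0, 0, 0.063]
    - [0, 0, 0.063]
    - [0, 0, 0.063]
  claw: [1, 1, 1, 1, 1, 1, 1, 1, 1, 1]

```text
time_s: 3.8
tcp_pos: [0.4885, 0.1064, 0.1047]
eef_rot: [-180.0, -0.0, -44.7]
contact_force: [0.0, -0.1, -0.1]
gripper_width: 0.0877
gripper_force: 0.0
```

Call:
jog_arm:
  travel:
    - [0, 0, 0]
    - [0, 0, 0]
    - [0, 0, 0]
    - [0, 0, 0]
    - [0, 0, 0]
    - [0, 0, 0]
    - [0, 0, 0]
    - [0, 0, 0]
    - [0, 0, 0]
    - [0, 0, 0]
  dr:
    - [0, 0, 0]
    - [0, 0, 0]
    - [0, 0, 0]
    - [0, 0, 0]
    - [0, 0, 0]
    - [0, 0, 0]
    - [0, 0, 0]
    - [0, 0, 0]
    - [0, 0, 0]
    - [0, 0, 0]
  claw: [0, 0, 0, 0, 0, 0, 0, 0, 0, 0]
  newtons: 35

```text
time_s: 5.05
tcp_pos: [0.488, 0.1053, 0.1042]
eef_rot: [180.0, -0.0, -44.8]
contact_force: [-2.3, -1.8, 4.8]
gripper_width: 0.0595
gripper_force: 35.0
```

Call:
jog_arm:
  travel:
    - [0, 0, -0.01]
    - [0, 0, -0.03]
    - [0, 0, -0.06]
    - [0, 0, -0.1]
    - [0, 0, -0.14]
    - [0, 0, -0.18]
    - [0, 0, -0.22]
    - [0, 0, -0.25]
    - [0, 0, -0.25]
    - [0, 0, -0.25]
  dr:
    - [0, 0, 0]
    - [0, 0, 0]
    - [0, 0, 0]
    - [0, 0, 0]
    - [0, 0, 0]
    - [0, 0, 0]
    - [0, 0, 0]
    - [0, 0, 0]
    - [0, 0, 0]
    - [0, 0, 0]
  claw: [0, 0, 0, 0, 0, 0, 0, 0, 0, 0]

```text
time_s: 6.3
tcp_pos: [0.4876, 0.1054, 0.2284]
eef_rot: [180.0, 0.0, -44.8]
contact_force: [-0.6, 1.0, -4.0]
gripper_width: 0.0597
gripper_force: 35.0
```

```bash
cat > mv.py <<'E'
import sys
from h import *
def shares(x,y,z,yaw):
    s=r.get_state();A=R.from_euler('xyz',s['eef_rot'],degrees=True)
    d=A.inv().apply(np.array([x,y,z])-s['tcp_pos'])/.5
    B=R.from_euler('xyz',[180,0,yaw],degrees=True)
    print(s['time_s'],s['tcp_pos'],s['eef_rot'],'joints',np.round(s['joints'],1),'travel',np.round(d,4),'dr',np.round((A.inv()*B).as_rotvec(degrees=True)/360,4),'F',np.round(s['contact_force'],1))
E
python3 - <<'E'
from mv import *
# where is the jar now?
s=r.get_state();x0,y0,z0=s['tcp_pos']
for n in("side","scene"):
    c=cap(n);save(c,n+'1.png');q=cloud(c).reshape(-1,3)
    q=q[(abs(q[:,0]-x0)<.06)&(abs(q[:,1]-y0)<.06)&(q[:,2]<z0-.015)&(q[:,2]>z0-.09)]
    if len(q): print(n,len(q),cv2.minAreaRect(q[:,:2].astype(np.float32)),q[:,2].min())
shares(.4878,-.1694,.215,-22.6)
E
```

```text
side 411 ((0.48163530230522156, 0.07469982653856277), (0.013433285988867283, 0.06120689585804939), 79.79364013671875) 0.13863071862864285
scene 574 ((0.5052933692932129, 0.08829350769519806), (0.0845872014760971, 0.044154319912195206), 39.631160736083984) 0.13843557266983475
6.4 [0.48761934 0.10533596 0.22816214] [ 1.79910735e+02  3.20852533e-02 -4.47921874e+01] joints [ 34.8   3.8 -20.8  -0.  -65.5  10.4] travel [0.3874 0.3896 0.0267] dr [ 0.0002  0.0001 -0.0616] F [-0.2 -1.  -2.4]
```

Call:
jog_arm:
  travel:
    - [0.02, 0.02, 0]
    - [0.07, 0.07, 0]
    - [0.13, 0.13, 0]
    - [0.19, 0.19, 0]
    - [0.25, 0.25, 0]
    - [0.31, 0.31, 0]
    - [0.36, 0.36, 0]
    - [0.387, 0.39, 0]
    - [0.387, 0.39, 0]
    - [0.387, 0.39, 0]
  dr:
    - [0, 0, 0]
    - [0, 0, -0.01]
    - [0, 0, -0.02]
    - [0, 0, -0.03]
    - [0, 0, -0.04]
    - [0, 0, -0.05]
    - [0, 0, -0.06]
    - [0, 0, -0.0616]
    - [0, 0, -0.0616]
    - [0, 0, -0.0616]
  claw: [0, 0, 0, 0, 0, 0, 0, 0, 0, 0]

```text
time_s: 7.65
tcp_pos: [0.4877, -0.1693, 0.2287]
eef_rot: [180.0, 0.0, -22.7]
contact_force: [-0.8, 0.2, -3.9]
gripper_width: 0.0593
gripper_force: 35.0
```

```bash
python3 - <<'E'
from mv import *
s=r.get_state();x0,y0,z0=s['tcp_pos']
ims=[]
for n in("side","scene"):
    c=cap(n);q=cloud(c).reshape(-1,3)
    m=(abs(q[:,0]-x0)<.07)&(abs(q[:,1]-y0)<.07)
    j=q[m&(q[:,2]<z0-.015)&(q[:,2]>z0-.095)];
    if len(j): print(n,'jar',len(j),cv2.minAreaRect(j[:,:2].astype(np.float32)),j.min(0),j.max(0))
    l=q[m&(q[:,2]<.053)&(q[:,2]>.042)]
    if len(l): print(n,'lip',len(l),cv2.minAreaRect(l[:,:2].astype(np.float32)))
    # project expected tcp pixel for crop
    P=np.linalg.inv(c['T'])@np.array([x0,y0,.1,1]);u=int(c['cx']-c['fx']*P[0]/P[2]);v=int(c['cy']+c['fy']*P[1]/P[2])
    im=c['pixels'][max(0,v-55):v+55,max(0,u-50):u+50];ims.append(cv2.resize(im,(400,440),interpolation=3))
cv2.imwrite('pics/pre.png',cv2.cvtColor(np.hstack(ims),cv2.COLOR_RGB2BGR))
shares(.4878,-.1694,.115,-22.6)
E
```

```text
side jar 558 ((0.4761282801628113, -0.18919120728969574), (0.04259096086025238, 0.08384770900011063), 59.58393478393555) [ 0.44999429 -0.20754487  0.13390573] [ 0.52264177 -0.14960157  0.21368261]
side lip 238 ((0.48666810989379883, -0.16973212361335754), (0.09605031460523605, 0.09772033244371414), 10.727557182312012)
scene jar 675 ((0.5110514163970947, -0.1792808622121811), (0.08394069224596024, 0.04660690948367119), 62.22092819213867) [ 0.47087282 -0.20591882  0.13388705] [ 0.53157235 -0.13311914  0.21361987]
scene lip 209 ((0.4907587468624115, -0.1699981987476349), (0.1002078503370285, 0.09626752138137817), 11.445980072021484)
7.75 [ 0.48800917 -0.1687461   0.22897161] [-1.79999889e+02  9.14464917e-03 -2.25805094e+01] joints [  2.7   5.4 -18.9  -0.  -65.7  64.7] travel [2.000e-04 1.400e-03 2.279e-01] dr [-0.      0.      0.0001] F [ 0.3 -0.1 -4.1]
```

View pics/pre.png

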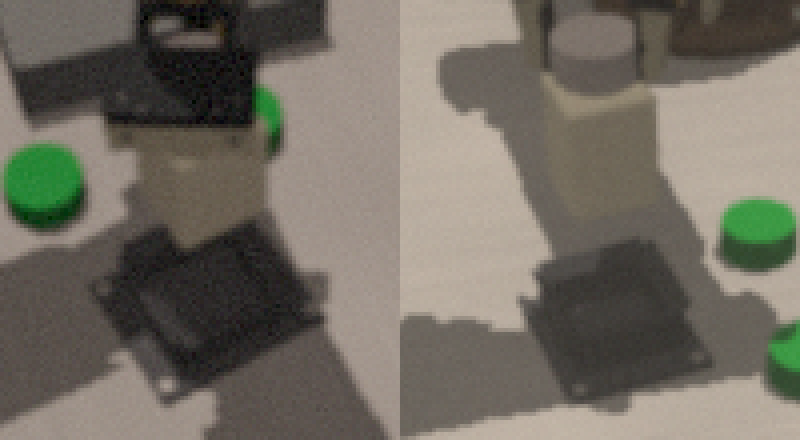

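Call:
jog_arm:
  travel:
    - [0, 0.001, 0.03]
    - [0, 0.001, 0.07]
    - [0, 0.001, 0.1]
    - [0, 0.001, 0.13]
    - [0, 0.001, 0.15]
    - [0, 0.001, 0.17]
    - [0, 0.001, 0.185]
    - [0, 0.001, 0.2]
    - [0, 0.001, 0.21]
    - [0, 0.001, 0.22]
  dr:
    - [0, 0, 0]
    - [0, 0, 0]
    - [0, 0, 0]
    - [0, 0, 0]
    - [0, 0, 0]
    - [0, 0, 0]
    - [0, 0, 0]
    - [0, 0, 0]
    - [0, 0, 0]
    - [0, 0, 0]
  claw: [0, 0, 0, 0, 0, 0, 0, 0, 0, 0]

```text
time_s: 9.0
tcp_pos: [0.4881, -0.1696, 0.1189]
eef_rot: [-180.0, -0.0, -22.6]
contact_force: [0.4, 0.5, -3.5]
gripper_width: 0.0598
gripper_force: 35.0
```

Call:
jog_arm:
  travel:
    - [0, 0, 0.005]
    - [0, 0, 0.01]
    - [0, 0, 0.015]
    - [0, 0, 0.019]
    - [0, 0, 0.023]
    - [0, 0, 0.026]
    - [0, 0, 0.028]
    - [0, 0, 0.029]
    - [0, 0, 0.029]
    - [0, 0, 0.029]
  dr:
    - [0, 0, 0]
    - [0, 0, 0]
    - [0, 0, 0]
    - [0, 0, 0]
    - [0, 0, 0]
    - [0, 0, 0]
    - [0, 0, 0]
    - [0, 0, 0]
    - [0, 0, 0]
    - [0, 0, 0]
  claw: [0, 0, 0, 0, 0, 0, 0, 0, 0, 0]

```text
time_s: 10.25
tcp_pos: [0.4882, -0.1699, 0.1052]
eef_rot: [180.0, -0.1, -22.6]
contact_force: [-2.8, -1.1, 5.5]
gripper_width: 0.0598
gripper_force: 35.0
```

Call:
jog_arm:
  travel:
    - [0, 0, 0]
    - [0, 0, 0]
    - [0, 0, 0]
    - [0, 0, 0]
    - [0, 0, 0]
    - [0, 0, 0]
    - [0, 0, 0]
    - [0, 0, 0]
    - [0, 0, 0]
    - [0, 0, 0]
  dr:
    - [0, 0, 0]
    - [0, 0, -0.02]
    - [0, 0, -0.045]
    - [0, 0, -0.07]
    - [0, 0, -0.095]
    - [0, 0, -0.12]
    - [0, 0, -0.145]
    - [0, 0, -0.17]
    - [0, 0, -0.19]
    - [0, 0, -0.203]
  claw: [0, 0, 0, 0, 0, 0, 0, 0, 0, 0]
  newtons: 45

```text
time_s: 11.5
tcp_pos: [0.4898, -0.1703, 0.107]
eef_rot: [179.8, -0.1, 50.7]
contact_force: [-2.8, -1.9, 16.4]
gripper_width: 0.0596
gripper_force: 45.0
```

```bash
python3 - <<'E'
from mv import *
shares(.4882,-.1699,.1452,50.4);print(r.get_state()['moment'])
E
```

```text
11.5 [ 0.48984801 -0.17028397  0.10697941] [ 1.79760123e+02 -8.79179052e-02  5.07183699e+01] joints [ 2.60e+00  1.23e+01 -2.84e+01  1.00e-01 -4.91e+01  1.38e+02] travel [-0.0014 -0.0027 -0.0765] dr [ 0.0007 -0.0002  0.0009] F [-2.8 -1.9 16.4]
[-0.58919749  1.11716568 -0.10578408]
```

Call:
jog_arm:
  travel:
    - [0, 0, 0]
    - [0, 0, 0]
    - [0, 0, -0.002]
    - [0, 0, -0.004]
    - [0, 0, -0.006]
    - [0, 0, -0.008]
    - [0, 0, -0.01]
    - [0, 0, -0.012]
    - [0, 0, -0.012]
    - [0, 0, -0.012]
  dr:
    - [0, 0, 0]
    - [0, 0, 0]
    - [0, 0, 0]
    - [0, 0, 0]
    - [0, 0, 0]
    - [0, 0, 0]
    - [0, 0, 0]
    - [0, 0, 0]
    - [0, 0, 0]
    - [0, 0, 0]
  claw: [0, 0, 0, 0, 0, 0, 0, 0, 0, 0]

```text
time_s: 12.75
tcp_pos: [0.4878, -0.1697, 0.1105]
eef_rot: [-180.0, 0.0, 50.5]
contact_force: [0.1, -1.4, -1.2]
gripper_width: 0.0595
gripper_force: 45.0
```

Call:
jog_arm:
  travel:
    - [0, 0, -0.005]
    - [0, 0, -0.012]
    - [0, 0, -0.02]
    - [0, 0, -0.028]
    - [0, 0, -0.036]
    - [0, 0, -0.044]
    - [0, 0, -0.053]
    - [0, 0, -0.062]
    - [0, 0, -0.07]
    - [0, 0, -0.07]
  dr:
    - [0, 0, 0]
    - [0, 0, 0]
    - [0, 0, 0]
    - [0, 0, 0]
    - [0, 0, 0]
    - [0, 0, 0]
    - [0, 0, 0]
    - [0, 0, 0]
    - [0, 0, 0]
    - [0, 0, 0]
  claw: [0, 0, 0, 0, 0, 0, 0, 0, 0, 0]

```text
time_s: 14.0
tcp_pos: [0.4881, -0.1696, 0.146]
eef_rot: [180.0, -0.0, 50.5]
contact_force: [0.4, 0.8, 0.0]
gripper_width: 0.0594
gripper_force: 45.0
```

```bash
python3 - <<'E'
from mv import *
s=r.get_state();x0,y0,z0=s['tcp_pos'];ims=[]
for n in("side","scene"):
    c=cap(n);q=cloud(c).reshape(-1,3)
    m=(abs(q[:,0]-x0)<.06)&(abs(q[:,1]-y0)<.06)
    j=q[m&(q[:,2]<.125)&(q[:,2]>.06)];h=np.histogram(j[:,2],np.arange(.06,.13,.005))[0];print(n,h)
    sh=j[j[:,2]<.105];print('shoulder z',np.percentile(sh[:,2],[80,90,95]))
    P=np.linalg.inv(c['T'])@np.array([x0,y0,.1,1]);u=int(c['cx']-c['fx']*P[0]/P[2]);v=int(c['cy']+c['fy']*P[1]/P[2])
    ims.append(cv2.resize(c['pixels'][v-45:v+45,u-40:u+40],(400,450),interpolation=3))
cv2.imwrite('pics/post.png',cv2.cvtColor(np.hstack(ims),cv2.COLOR_RGB2BGR))
print(r.get_state())
E
```

```text
side [ 27  31  31  31  37  33 113 155  12   8  10  48  29   0]
shoulder z [0.09645827 0.09766987 0.09861577]
scene [35 35 37 46 29 42 94 90 16 19 16 65 39  0]
shoulder z [0.09585099 0.09712778 0.09915973]
{'time_s': 14.1, 'joints': array([ 2.63025876e+00,  9.70838354e+00, -2.56434922e+01, -3.96172654e-03,
       -5.46522916e+01,  1.37843679e+02]), 'qd': array([-0.00962228,  0.16215799, -0.09142334,  0.15705842,  0.02533407,
       -0.02073612]), 'joint_torque': array([ 6.95486320e-03, -3.98505414e+01,  2.58295977e+01,  6.06450275e+00,
        2.11795117e-02, -1.91273052e-04]), 'tcp_pos': array([ 0.48782912, -0.16957058,  0.1454953 ]), 'eef_rot': array([-1.79994742e+02,  4.01616189e-04,  5.04716461e+01]), 'contact_force': array([-1.35442368, -0.80763891,  0.0746969 ]), 'moment': array([-0.12202951, -0.03671361,  0.00211937]), 'gripper_force': 44.99604853335768, 'gripper_width': 0.05971751300606135}
```

View pics/post.png

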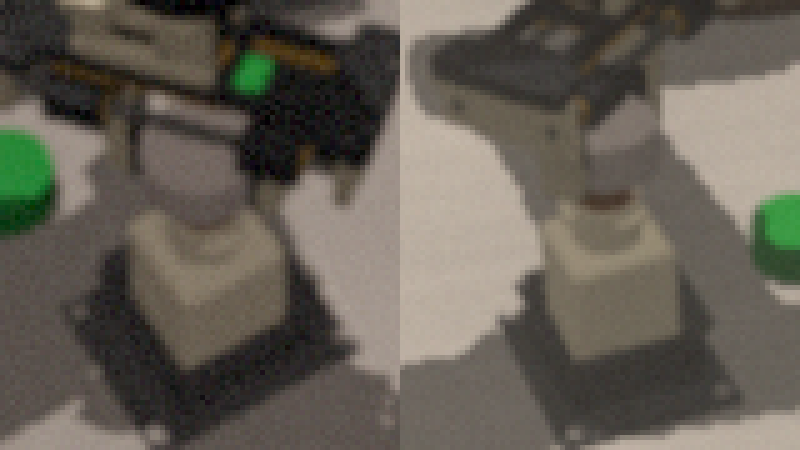

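In both crops the jar is seated in the brace, with its shoulder at z≈0.096. The open rim is visible at about (200,240) and (605,205), and the cap is held level about 20 mm above it. I'm handing the job in.

```bash
python3 -c "
from plant import r
print(r.close_job())"
```

```text
the job is handed in; nothing more can be done
None
```

I handed the job in at about 14 s: the square jar stands fully down in the brace, and the gripper holds its unscrewed cap level about 20 mm above the open rim; no verdict came back.

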